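# Make up two baking kits on the kitchen counter

## Robot

A 6-joint arm with a two-finger parallel gripper is mounted at the origin on the work surface. World frame = base frame: x ahead of the robot, y to its left, z up, the work surface at z = 0. Lengths are in m, angles in rad, forces in N, time in s.
With the tool pointing down it reaches from about 0.425 to 1.125 m from the base axis. Payload 14.9 kg.
Tool frame: the origin (TCP) lies at the very end of the fingers, on their centre line; the grasp point (between the pads) lies 19 mm behind it; z points along the fingers, x is the direction in which the jaws open and shut, and the axes are right-handed (so a half turn about z gives the same grasp; the last joint's range is limited). The gripper opens to 91 mm and grips with 3 to 60 N. Pads are 32 mm wide; open, the fingers measure 118 mm over their backs; the gripper's body (76 mm by 178 mm) begins 60 mm behind the grasp point.
Start: joints at [-0.033, 0.379, 1.734, -0, 1.028, -0.033], TCP at [0.7, -0, 0.214] pointing down, gripper open.
Joint ranges: [-2.77, 2.77], [-0.74, 2.19], [0, 2.66], [-1.06, 4.2], [0.31, 2.87], [-3.08, 3.08]. Speed limits (rad/s): [1.89, 1.89, 2.39, 3.14, 3.14, 3.14].

## Interface

Orientations are given as a 3x3 rotation matrix whose columns are the frame's x, y, z axes.
In Python, from station import arm gives the robot as it stands.
- The arm moves only by the shell command python3 -m creep 'ROWS' [FORCE]. ROWS is JSON, a list that holds one entry, the list of rows, each a list of 7 numbers: the shift along the tool's x, y, z in mm, then the turn, a rotation vector about the tool's x, y, z in rad, then the closure in counts, from 0 (fully open) to 255 (shut). In form: [[[x, y, z, ax, ay, az, jaw], ...]]. A call has 1 to 12 rows; each row shifts and turns the commanded pose from where the row before left it, along the tool's axes as they then stand; what a row does not reach is not made up. A row lasts 1/8 s, in which the tool goes at most 62.5 mm and 10.7 degrees, less where a joint would pass 70% of its speed; a pose out of reach is approached as far as the arm can. A call with a gripper value outside its range is refused whole. The fingers move at their own pace and stop on an object; FORCE is the grip in N (left out, the last holds). Time passes only in rows, so rows that do not move let the fingers close. It gives the time, the measured TCP pose, the force and the opening at its end, in the units of the state.
- arm.get_state(): the state, without advancing time (a new reading comes with each control period).
- arm.read_camera(name): name is "scene" or "side" or "wrist"; returns (picture, depth): 480x640x3 uint8, red, green, blue; 480x640 float32, m along the optical axis (not along the pixel's ray), 0 where there is no reading.
- arm.camera_model(name): a dict with "fx", "fy", "cx", "cy" (pixels), "rvec" (rotation vector, rad) and "tvec" (3), from world to camera coordinates, as OpenCV has them; the wrist camera has in their place "tool_from_camera" (4x4, takes a point from camera to tool coordinates, whose origin is the TCP and whose axes are the tool frame's). Camera axes: x right, y down, z forward; pixel columns grow to the right and rows downward; lengths in m; the calibration is good to about 2 mm. The wrist camera is an equidistant fisheye: a pixel r from the principal point sees the ray r / f radians off the axis. A picture is of the moment at which its call begins: read the wrist's pose just before it. camera_model takes no time and is no camera call.
- arm.sign_off(): hands the job in, once; it reports no verdict.
The state is a dict: "time": time; "joint_pos": joint angles; "joint_velocities": joint speeds; "effort": joint torques, N m; "ee_pos": TCP position; "tcp_rot": TCP orientation; "force": force on the tool from outside, world axes, zero at the start; "moment": the same for the moment, N m; "grip_width": finger opening in m.
Only numpy, scipy, OpenCV 4.12 (cv2) and the standard library are available. Lean on these libraries where they do the work, as an engineer would, in place of code of your own. Each camera call takes 0.05 s, during which the arm holds its last target.

## Task

Make up the two baking kits. For the first, stand the steel pastry ring flat in the square tray, then stand the tall jar upright inside the ring; for the second, stand the carton upright in the long compartment of the divided tray and the single white cup upright in its short compartment, these two whenever you like. The short squat jar and the green glass tumbler are not wanted: leave them standing where they are.

Things in the scene. Friction and masses are not known exactly. Their poses are not given: they have to be found in the camera images.
- square_tray: Square wooden tray, dark floor and light low rim, 98 x 98 mm outside, fixed to the counter. Inside 90 x 90 mm; floor 4 mm above the counter, rim top 12 mm above the counter, rim 4 mm thick. Origin: centre of its underside, on the counter; x and y along its sides, z up.
- long_tray: Oblong wooden tray, dark floor, light low rim and one light divider, 78 (x) by 192 mm (y), fixed. Floor 4 mm, rim and divider top 12 mm above the counter, walls 4 mm thick. Origin: centre of its underside; z up. Inside its frame: long compartment (70 in x by 110 mm in y) centred at x 0, y -37 mm; short compartment (70 x 70 mm) centred at x 0, y +57 mm.
- ring_cutter: Loose pastry ring of bare steel, a plain tube open at both ends standing upright: outside diameter 64 mm, inside 58 mm, 45 mm high, 80 g. Origin: centre of its underside; z up along its axis.
- tall_jar: Loose amber glass jar with a dark steel cap and a paper band, standing: diameter 38 mm, 100 mm high, 110 to 230 g. Origin: centre of its underside; z up along its axis.
- short_jar: Loose squat jar of the same materials, wider and lower: diameter 52 mm, 50 mm high. Not wanted; it stays where it is. Origin: centre of its underside; z up.
- carton: Loose brown cardboard carton with a pale paper band, rigid: 46 mm (x) by 86 mm (y) by 60 mm high, 80 to 170 g. Origin: centre of its underside; x across its narrow width, y along its length, z up.
- cup: Loose white plastic cup standing mouth up, rigid and empty: outside diameter 44 mm at the foot widening evenly to 60 mm at the rim, 75 mm high, wall 3 mm, 40 to 70 g. Origin: centre of its underside; z up along its axis.
- tumbler: Loose green glass tumbler standing mouth up: 54 mm wide at the foot, 64 mm at the rim, 90 mm high. Not wanted; it stays where it is. Origin: centre of its underside; z up.

How it is judged:
On the way, in this order (a step that is already met when the one before it is completed fails the run):
1. the pastry ring lies flat in the square tray (x of ring_cutter in the frame of square_tray between -0.017 and 0.017 m and y of ring_cutter in the frame of square_tray between -0.017 and 0.017 m and z of ring_cutter in the frame of square_tray between -0.001 and 0.009 m and angle between ring_cutter's own z axis and vertical below 0.1 rad and linear speed of ring_cutter below 0.02 m/s), for 0.2 s.
2. the tall jar stands inside the ring in the square tray (all of step 1 and horizontal distance between tall_jar and ring_cutter below 0.014 m and z of tall_jar in the frame of square_tray between -0.001 and 0.009 m and angle between tall_jar's own z axis and vertical below 0.1 rad and linear speed of tall_jar below 0.02 m/s), for 0.2 s.
At the end, for the whole second after the job is handed in: Ring flat in the square tray (17 mm of centre in x and y), tall jar in it (14 mm of ring axis); in the long tray, carton in the long compartment (16 mm of centre in x and y), cup in the short one (17 mm). All on the tray floors (height 5 mm), upright (0.1 rad), at rest (all of step 2 and x of carton in the frame of long_tray between -0.016 and 0.016 m and y of carton in the frame of long_tray between -0.053 and -0.021 m and z of carton in the frame of long_tray between -0.001 and 0.009 m and angle between each of carton, cup's own z axis and vertical below 0.1 rad and linear speed of each of carton, cup below 0.02 m/s and x of cup in the frame of long_tray between -0.017 and 0.017 m and y of cup in the frame of long_tray between 0.04 and 0.074 m and z of cup in the frame of long_tray between -0.001 and 0.009 m); the robot touches nothing.
It fails at once if the short jar is shifted by more than 20 mm or tipped over (distance of short_jar from where it was at the start of the episode above 0.02 m or angle between short_jar's own z axis and vertical above 0.35 rad).
It fails at once if the tumbler is shifted by more than 20 mm or tipped over (distance of tumbler from where it was at the start of the episode above 0.02 m or angle between tumbler's own z axis and vertical above 0.35 rad).
It also fails if it takes over 102 s, if anything falls off the work surface, if the arm or the gripper's body presses on something with over 40 N, if the wrist force passes 120 N, or if a joint passes its speed limit or range.

## Working session

There is one attempt and no reset: what is moved stays moved. The work goes in short steps, Python scripts to look and compute and a shell command to move; the robot and the scene stay as the last step left them, time stands still between calls to the robot, and variables do not carry over. Pictures are saved under pics/ and viewed, and the job is handed in when it is done.

```bash
ls; mkdir -p pics; python3 - <<'E'
from station import arm
import cv2, numpy as np
s=arm.get_state(); print(s)
for n in ("scene","side","wrist"):
    p,d=arm.read_camera(n); cv2.imwrite(f"pics/{n}0.png",p[:,:,::-1]); np.save(f"pics/{n}0.npy",d); np.save(f"pics/{n}0_rgb.npy",p)
    print(n,arm.camera_model(n),(d>0).mean())
E
```

```text
pics
{'time': 0.0, 'joint_pos': array([-3.33166465e-02,  3.79388457e-01,  1.73478658e+00,  9.04681746e-06,
        1.02849929e+00, -3.33165306e-02]), 'joint_velocities': array([ 0.00143202,  0.00047653, -0.00050417, -0.00126007, -0.00180109,
        0.00151955]), 'effort': array([ 6.45993277e-04, -7.63727903e+01, -4.34372771e+01,  6.49972307e-02,
        4.23743343e-02, -1.55693674e-04]), 'ee_pos': array([ 6.99600804e-01, -1.95936989e-06,  2.13299442e-01]), 'tcp_rot': array([[ 9.99999416e-01, -4.81282447e-06, -1.08080844e-03],
       [-4.76551446e-06, -9.99999999e-01,  4.37753739e-05],
       [-1.08080865e-03, -4.37701977e-05, -9.99999415e-01]]), 'force': array([ 0.28319368,  0.03292568, -0.56009084]), 'moment': array([ 0.02861632, -0.01457955,  0.00338505]), 'grip_width': 0.0909721430904498}
scene {'fx': 469.13740718524224, 'fy': 469.13740718524224, 'cx': 319.35529135877397, 'cy': 247.82260216426923, 'rvec': array([ 2.19259563,  0.8750611 , -0.37826956]), 'tvec': array([-0.3775551 , -0.20273273,  1.17829614])} 0.9959765625
side {'fx': 568.2793054223165, 'fy': 568.2793054223165, 'cx': 322.44494203401024, 'cy': 242.5319325453177, 'rvec': array([ 0.28035029, -2.64182056,  1.46991687]), 'tvec': array([0.51503919, 0.09703259, 0.96841497])} 0.9959114583333334
wrist {'fx': 371.64829954431775, 'fy': 371.64829954431775, 'cx': 312.1829443637178, 'cy': 236.85661751184978, 'tool_from_camera': array([[ 9.99999611e-01,  5.27518508e-04,  7.06923645e-04,
         1.14483675e-03],
       [-6.94992091e-04,  9.64735826e-01,  2.63219116e-01,
        -7.30513654e-02],
       [-5.43141611e-04, -2.63219505e-01,  9.64735817e-01,
        -1.71054550e-01],
       [ 0.00000000e+00,  0.00000000e+00,  0.00000000e+00,
         1.00000000e+00]])} 0.98107421875
```

View pics/scene0.png

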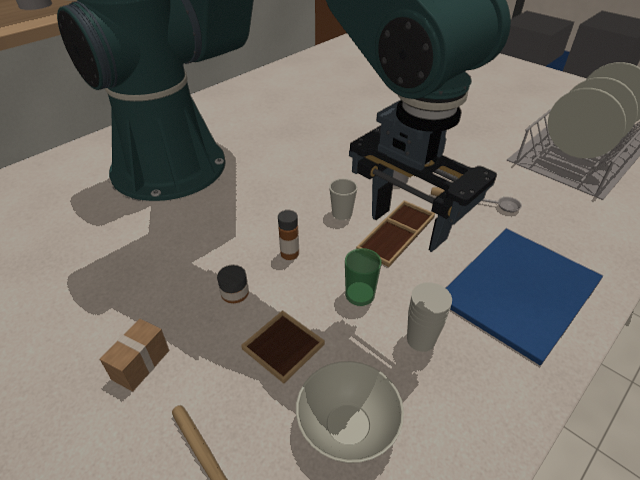

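View pics/side0.png

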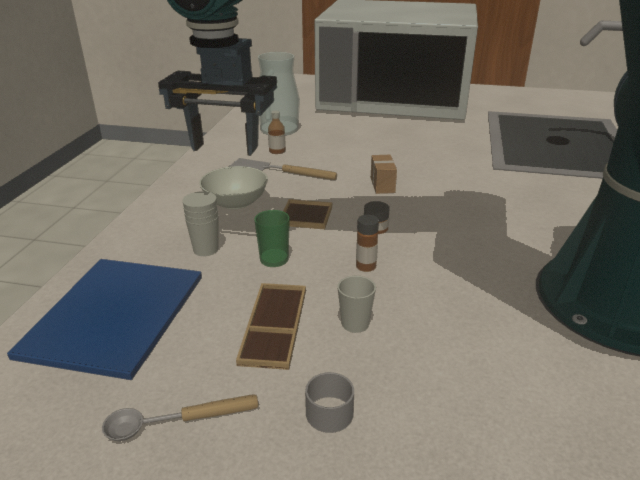

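View pics/wrist0.png

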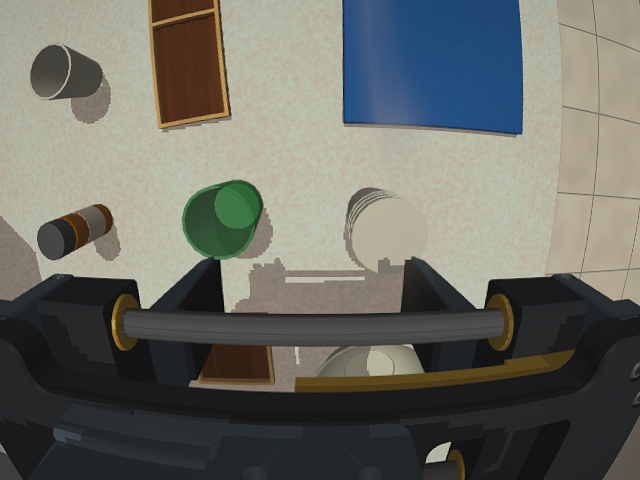

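The scene view shows the tall jar at (288,235), short jar (233,284), carton (135,353), single cup (343,200), tumbler (361,277), square tray (283,345) and long tray (397,233). The white thing at (428,318) is a stack of cups. The side view shows the ring at (329,402), which the gripper hides in the scene view.

```bash
cat > h.py <<'E'
import numpy as np, cv2
from station import arm
def pose(n, st=None):
    m=arm.camera_model(n)
    if n!="wrist":
        R=cv2.Rodrigues(np.array(m["rvec"]))[0]; return m,R.T,-R.T@np.array(m["tvec"])
    st=st or arm.get_state(); T=np.array(m["tool_from_camera"])
    Rt=np.array(st["tcp_rot"]); return m,Rt@T[:3,:3],Rt@T[:3,3]+np.array(st["ee_pos"])
def dirs(n,uv,m):
    uv=np.asarray(uv,float); x=(uv[...,0]-m["cx"])/m["fx"]; y=(uv[...,1]-m["cy"])/m["fy"]
    if n!="wrist": return np.stack([x,y,np.ones_like(x)],-1)
    r=np.hypot(x,y); k=np.where(r>1e-9,np.tan(r)/np.maximum(r,1e-9),1); return np.stack([x*k,y*k,np.ones_like(x)],-1)
def plane(n,uv,z,st=None):
    m,R,c=pose(n,st); d=dirs(n,uv,m)@R.T; t=(z-c[2])/d[...,2]; return c+d*t[...,None]
def cloud(n,d,st=None):
    m,R,c=pose(n,st); v,u=np.mgrid[:480,:640]; X=dirs(n,np.stack([u,v],-1),m)*d[...,None]; P=X@R.T+c; P[d<=0]=np.nan; return P
E
python3 - <<'E'
from h import *
from scipy import ndimage
s=arm.get_state()
for n in ("scene","side","wrist"):
    d=np.load(f"pics/{n}0.npy"); P=cloud(n,d,s); np.save(f"pics/{n}0_P.npy",P)
    X,Y,Z=P[...,0],P[...,1],P[...,2]
    m=(Z<0.004)&(Z>-.01)&(X>.3)&(X<1.1)&(abs(Y)<.6); print(n,'counter z',np.median(Z[m]) if m.any() else None)
    m=(Z>0.02)&(Z<.13)&(X>.3)&(X<1.15)&(abs(Y)<.6)
    l,k=ndimage.label(m)
    for i in range(1,k+1):
        q=l==i
        if q.sum()<80: continue
        r,c=np.nonzero(q); p=P[q]
        print(n,'px',c.min(),c.max(),r.min(),r.max(),'x',np.percentile(p[:,0],[1,99]).round(3),'y',np.percentile(p[:,1],[1,99]).round(3),'zmax',np.percentile(p[:,2],99).round(3))
E
```

```text
scene counter z 0.0013709281774502702
scene px 393 407 170 179 x [0.453 0.473] y [0.32  0.348] zmax 0.044
scene px 329 357 178 214 x [0.411 0.467] y [0.131 0.187] zmax 0.078
scene px 278 298 209 253 x [0.431 0.466] y [-0.028  0.007] zmax 0.103
scene px 345 381 248 299 x [0.59 0.65] y [-0.026  0.034] zmax 0.092
scene px 217 247 264 297 x [0.424 0.474] y [-0.177 -0.129] zmax 0.054
scene px 407 451 282 345 x [0.732 0.789] y [-0.031  0.027] zmax 0.114
scene px 99 166 318 385 x [0.43  0.491] y [-0.4   -0.309] zmax 0.064
scene px 296 403 361 462 x [0.698 0.84 ] y [-0.272 -0.129] zmax 0.058
scene px 175 216 405 471 x [0.576 0.685] y [-0.378 -0.357] zmax 0.024
side counter z 0.00039408975039501026
side px 265 284 105 147 x [0.738 0.805] y [-0.599 -0.474] zmax 0.111
side px 371 396 155 186 x [0.426 0.491] y [-0.393 -0.305] zmax 0.063
side px 182 267 166 248 x [0.701 0.838] y [-0.271  0.03 ] zmax 0.113
side px 356 389 201 263 x [0.424 0.47 ] y [-0.172  0.012] zmax 0.101
side px 254 289 210 259 x [0.589 0.648] y [-0.025  0.037] zmax 0.091
side px 338 375 276 324 x [0.412 0.466] y [0.131 0.189] zmax 0.076
side px 305 353 372 422 x [0.411 0.472] y [0.318 0.381] zmax 0.047
wrist counter z 0.00038317015823863265
wrist px 28 95 42 100 x [0.413 0.47 ] y [0.13  0.185] zmax 0.076
wrist px 182 261 180 259 x [0.592 0.652] y [-0.025  0.035] zmax 0.091
wrist px 347 427 188 273 x [0.731 0.79 ] y [-0.029  0.029] zmax 0.113
wrist px 37 105 206 259 x [0.433 0.468] y [-0.026  0.009] zmax 0.102
wrist px 393 423 344 373 x [0.796 0.831] y [-0.196 -0.134] zmax 0.056
wrist px 315 357 346 376 x [0.705 0.744] y [-0.196 -0.134] zmax 0.057
```

```bash
python3 - <<'E'
from h import *
from scipy import ndimage
from scipy.optimize import least_squares
s=arm.get_state()
# trays: wood colour (hue), inner-floor dark and rim light
for n in ("scene","side","wrist"):
    rgb=np.load(f"pics/{n}0_rgb.npy"); P=np.load(f"pics/{n}0_P.npy")
    hsv=cv2.cvtColor(rgb,cv2.COLOR_RGB2HSV)
    m=((hsv[...,0]<24)&(hsv[...,1]>80)&(P[...,2]<.03)&(P[...,2]>-.01)&(P[...,0]>.35)&(P[...,0]<.9)&(P[...,1]>-.33)&(P[...,1]<.3)).astype(np.uint8)
    m=cv2.morphologyEx(m,cv2.MORPH_CLOSE,np.ones((5,5),np.uint8))
    l,k=ndimage.label(m)
    for i in range(1,k+1):
        q=l==i
        if q.sum()<600: continue
        uv=np.argwhere(q)[:,::-1]
        for z in (.012,):
            w=plane(n,uv,z,s)[:,:2].astype(np.float32)
            (cx,cy),(a,b),ang=cv2.minAreaRect(w*1000)
            print(n,'n',q.sum(),'px',uv.min(0),uv.max(0),'z',z,'c',round(cx,1),round(cy,1),'size',round(a,1),round(b,1),'ang',round(ang,1))
            # depth-based: rim tops
            zz=P[q]; t=zz[zz[:,2]>0.0095][:,:2].astype(np.float32)*1000
            if len(t)>30: print('   depth rim',cv2.minAreaRect(t),len(t))
# circles from top rim depth points
def fit(p):
    r=least_squares(lambda a:np.hypot(p[:,0]-a[0],p[:,1]-a[1])-a[2],[*p.mean(0),.03],loss='soft_l1',f_scale=.002).x; return r.round(4)
for nm,c,zr in (('ring',(.4415,.35),(.01,.047)),('jar',(.45,-.01),(.02,.09)),('cup',(.44,.159),(.069,.076)),('tumbler',(.62,.005),(.083,.092)),('short',(.45,-.153),(.01,.045))):
    for n in ("scene","side","wrist"):
        P=np.load(f"pics/{n}0_P.npy").reshape(-1,3)
        q=P[(np.hypot(P[:,0]-c[0],P[:,1]-c[1])<.045)&(P[:,2]>zr[0])&(P[:,2]<zr[1])]
        if len(q)>40: print(nm,n,len(q),fit(q[:,:2]))
for n in ("scene","side"):
    P=np.load(f"pics/{n}0_P.npy").reshape(-1,3)
    q=P[(np.hypot(P[:,0]-.46,P[:,1]+.352)<.07)&(P[:,2]>.056)&(P[:,2]<.068)][:,:2].astype(np.float32)*1000
    print('carton top',n,len(q),cv2.minAreaRect(q))
    q=P[(np.hypot(P[:,0]-.46,P[:,1]+.352)<.07)&(P[:,2]>.012)&(P[:,2]<.068)][:,:2].astype(np.float32)*1000
    print('carton all',n,len(q),cv2.minAreaRect(q))
E
```

```text
scene n 2307 px [356 201] [434 266] z 0.012 c 567.1 186.6 size 81.6 203.0 ang 6.4
   depth rim ((565.3152465820312, 189.40997314453125), (79.29608917236328, 194.74676513671875), 6.266613960266113) 479
scene n 3177 px [242 311] [324 382] z 0.012 c 601.5 -173.0 size 102.6 102.2 ang 2.3
   depth rim ((600.0692138671875, -172.0705108642578), (100.32655334472656, 98.38689422607422), 3.157665967941284) 610
side n 1108 px [284 199] [331 228] z 0.012 c 598.9 -162.7 size 99.9 117.0 ang 2.6
   depth rim ((600.1443481445312, -170.1361083984375), (97.63390350341797, 105.06731414794922), 2.3890042304992676) 224
side n 4141 px [236 284] [305 368] z 0.012 c 564.5 195.2 size 78.8 202.3 ang 6.2
   depth rim ((565.5470581054688, 190.69158935546875), (78.46858215332031, 195.90110778808594), 6.161252975463867) 824
wrist n 8962 px [148   0] [230 127] z 0.012 c 571.1 166.5 size 80.4 147.9 ang 6.3
   depth rim ((570.1869506835938, 166.83929443359375), (79.18440246582031, 148.20062255859375), 6.344555377960205) 1578
wrist n 2701 px [198 344] [274 384] z 0.012 c 604.0 -191.1 size 99.1 61.1 ang 2.0
   depth r
[... 408 characters left out ...]
0279]
tumbler scene 323 [0.6197 0.0043 0.0301]
tumbler side 311 [0.6195 0.0059 0.03  ]
tumbler wrist 1113 [0.6224 0.0049 0.0299]
short scene 380 [ 0.4468 -0.1512  0.0259]
short side 180 [ 0.4478 -0.1517  0.0252]
carton top scene 1549 ((457.7518615722656, -354.013671875), (48.93340301513672, 87.06781005859375), 16.107009887695312)
carton all scene 2683 ((457.9316711425781, -353.9742126464844), (49.17805099487305, 87.15371704101562), 16.234493255615234)
carton top side 333 ((458.0263366699219, -350.9954833984375), (46.944149017333984, 90.30754089355469), 15.730048179626465)
carton all side 788 ((458.5484924316406, -353.19256591796875), (47.56381607055664, 96.17456817626953), 16.23242950439453)
```

Positions agree across the views to 1–3 mm, and the sizes match the spec: tray 79×195 mm, square about 99 mm, ring r 30–31 mm, jar r 18.7 mm. I'll use:
- **Square tray:** (600,-172), yaw 2.5°
- **Long tray:** (565.5,190), yaw 6.2°, short end toward +y
- **Ring:** (442,350)
- **Jar:** (446.5,-9)
- **Cup:** (439.5,159)
- **Carton:** (458,-353), yaw 16.2°

First I move over the ring.

```bash
python3 -m creep '[[[-32,-44,0,0,0,0,0],[-32,-44,0,0,0,0,0],[-32,-44,0,0,0,0,0],[-32,-44,0,0,0,0,0],[-32,-44,0,0,0,0,0],[-32,-44,0,0,0,0,0],[-32,-44,0,0,0,0,0],[-32,-40,0,0,0,0,0],[0,0,0,0,0,0,0]]]' 15
python3 - <<'E'
from h import *
s=arm.get_state(); p,d=arm.read_camera("wrist"); cv2.imwrite("pics/w1.png",p[:,:,::-1]); P=cloud("wrist",d,s).reshape(-1,3)
print(s["ee_pos"],s["tcp_rot"].round(3),s["time"],s["joint_pos"].round(2))
from scipy.optimize import least_squares
q=P[(np.hypot(P[:,0]-.442,P[:,1]-.35)<.05)&(P[:,2]>.012)&(P[:,2]<.05)]
print(len(q),least_squares(lambda a:np.hypot(q[:,0]-a[0],q[:,1]-a[1])-a[2],[.442,.35,.03],loss='soft_l1',f_scale=.002).x)
E
```

```text
time: 1.27
ee_pos: [0.4422, 0.3498, 0.2138]
tcp_rot: [[1.0, 0.003, -0.0], [0.003, -1.0, -0.0], [-0.0, 0.0, -1.0]]
force: [0.5, -0.1, 0.2]
grip_width: 0.0914
[0.44215802 0.34983741 0.21381978] [[ 1.     0.003 -0.   ]
 [ 0.003 -1.    -0.   ]
 [-0.     0.    -1.   ]] 1.275 [0.63 0.17 2.01 0.   0.96 0.62]
1466 [0.44388354 0.34923468 0.02995609]
```

View pics/w1.png

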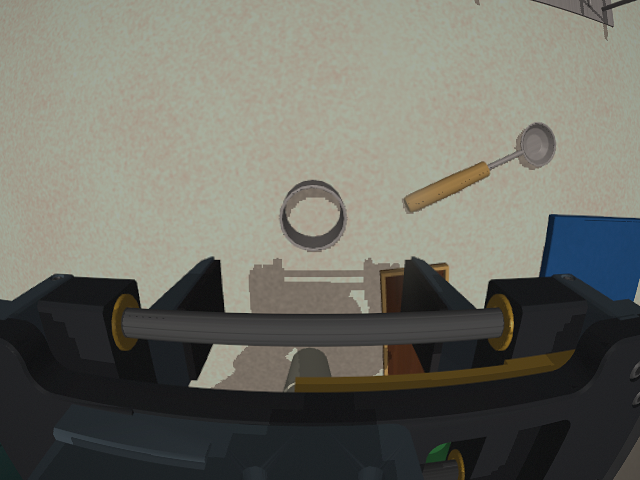

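The ring sits between the jaws at (313,216), and the spoon handle at (405,208) is clear of the fingers. I go down to TCP 20 mm and close.

```bash
python3 -m creep '[[[0,0,50,0,0,0,0],[0,0,50,0,0,0,0],[0,0,45,0,0,0,0],[0,0,30,0,0,0,0],[0,0,19,0,0,0,0],[0,0,0,0,0,0,0],[0,0,0,0,0,0,255],[0,0,0,0,0,0,255],[0,0,0,0,0,0,255],[0,0,0,0,0,0,255]]]' 15
python3 -m creep '[[[0,0,0,0,0,0,255],[0,0,-20,0,0,0,255],[0,0,-50,0,0,0,255],[0,0,-50,0,0,0,255],[0,0,-40,0,0,0,255],[0,0,0,0,0,0,255]]]' 15
```

```text
time: 2.58
ee_pos: [0.4444, 0.3483, 0.0207]
tcp_rot: [[1.0, 0.0, 0.001], [0.0, -1.0, 0.001], [0.001, -0.001, -1.0]]
force: [-0.9, -1.5, 8.3]
grip_width: 0.0647
time: 3.32
ee_pos: [0.4454, 0.3491, 0.1843]
tcp_rot: [[1.0, 0.0, 0.005], [0.0, -1.0, 0.004], [0.005, -0.004, -1.0]]
force: [0.3, 0.3, -1.2]
grip_width: 0.0644
```

The ring is held: the opening is 64.4 mm, matching its 64 mm outside diameter. Next I carry it over the square tray.

```bash
python3 -m creep '[[[15,52,0,0,0,0,255],[15,52,0,0,0,0,255],[16,52,0,0,0,0,255],[15,52,0,0,0,0,255],[16,52,0,0,0,0,255],[15,52,0,0,0,0,255],[16,52,0,0,0,0,255],[15,52,0,0,0,0,255],[16,52,0,0,0,0,255],[15,52,0,0,0,0,255],[0,0,0,0,0,0,255]]]' 15
python3 - <<'E'
from h import *
s=arm.get_state()
for n in ("wrist","scene"):
    p,d=arm.read_camera(n); cv2.imwrite(f"pics/{n}2.png",p[:,:,::-1]); np.save(f"pics/{n}2_P.npy",cloud(n,d,s));np.save(f"pics/{n}2_rgb.npy",p)
print(s["ee_pos"],s["tcp_rot"].round(3),s["time"])
E
```

```text
time: 4.7
ee_pos: [0.5982, -0.1748, 0.1795]
tcp_rot: [[1.0, -0.003, -0.0], [-0.003, -1.0, -0.0], [-0.0, 0.0, -1.0]]
force: [-0.8, 0.4, 0.3]
grip_width: 0.065
[ 0.59815128 -0.17478781  0.17949163] [[ 1.    -0.003 -0.   ]
 [-0.003 -1.    -0.   ]
 [-0.     0.    -1.   ]] 4.7
```

View pics/wrist2.png

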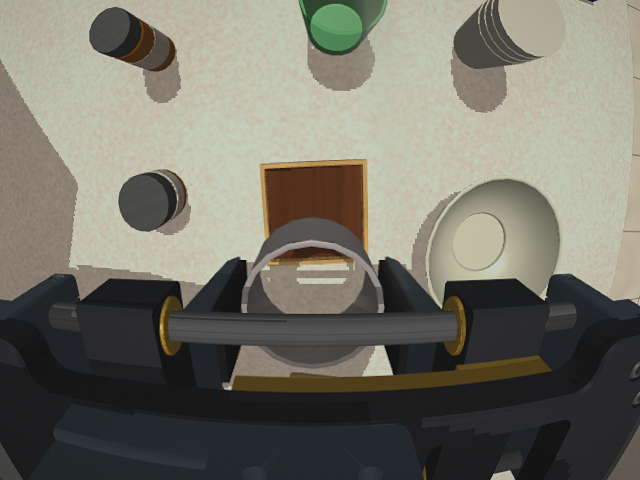

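View pics/scene2.png

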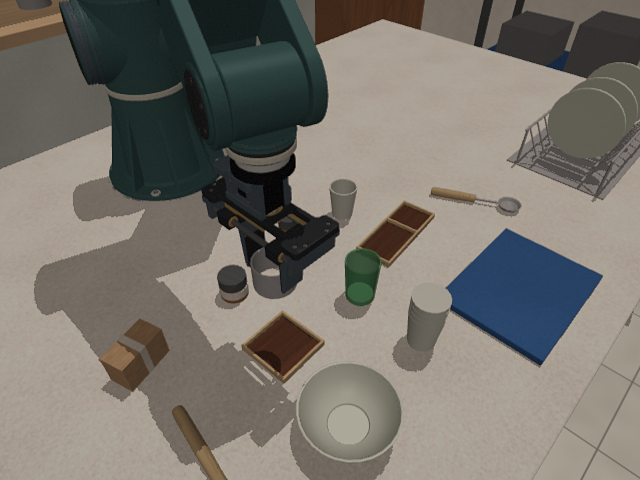

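The wrist view shows the tray at (315,212) and the held ring at (313,290). I'll measure both before lowering.

```bash
python3 - <<'E'
from h import *
from scipy.optimize import least_squares
s=arm.get_state()
P=np.load("pics/wrist2_P.npy"); rgb=np.load("pics/wrist2_rgb.npy"); hsv=cv2.cvtColor(rgb,cv2.COLOR_RGB2HSV)
for n in ("wrist","scene"):
    P=np.load(f"pics/{n}2_P.npy").reshape(-1,3); e=s["ee_pos"]
    q=P[(np.hypot(P[:,0]-e[0],P[:,1]-e[1])<.036)&(P[:,2]>e[2]-.03)&(P[:,2]<e[2]+.02)]
    q=P[(np.hypot(P[:,0]-e[0],P[:,1]-e[1])<.036)&(P[:,2]>.155)&(P[:,2]<.215)]
    print(n,len(q),'z',np.percentile(q[:,2],[1,99]).round(4),least_squares(lambda a:np.hypot(q[:,0]-a[0],q[:,1]-a[1])-a[2],[*e[:2],.03],loss='soft_l1',f_scale=.002).x.round(4))
# tray rim from wrist, corners of floor at (265..365)
P=np.load("pics/wrist2_P.npy")
m=(hsv[...,0]<24)&(hsv[...,1]>80)&(P[...,2]<.02)&(np.hypot(P[...,0]-.6,P[...,1]+.17)<.08)
t=P[m]; t=t[t[:,2]>.009]; print(cv2.minAreaRect(t[:,:2].astype(np.float32)*1000),len(t))
for pc in ((1,99),): print(np.percentile(t[:,0],pc),np.percentile(t[:,1],pc))
E
```

```text
wrist 7666 z [0.1606 0.2131] [ 0.5992 -0.1734  0.0303]
scene 1176 z [0.1603 0.2126] [ 0.5972 -0.1732  0.0304]
((602.2184448242188, -172.13284301757812), (98.00044250488281, 98.82511138916016), 2.627321243286133) 1592
[0.5524183  0.65148905] [-0.2220512  -0.12177572]
```

```bash
python3 -m creep '[[[2,-1,40,0,0,0,255],[0,0,45,0,0,0,255],[0,0,35,0,0,0,255],[0,0,20,0,0,0,255],[0,0,12,0,0,0,255],[0,0,3,0,0,0,255],[0,0,0,0,0,0,255]]]' 15
python3 -m creep '[[[0,0,0,0,0,0,255]]]' 15
```

```text
time: 5.68
ee_pos: [0.6005, -0.1711, 0.0257]
tcp_rot: [[1.0, 0.0, 0.001], [0.0, -1.0, -0.0], [0.001, 0.0, -1.0]]
force: [-0.1, -0.5, -0.9]
grip_width: 0.0644
time: 5.8
ee_pos: [0.6006, -0.1712, 0.0258]
tcp_rot: [[1.0, -0.0, 0.001], [-0.0, -1.0, -0.0], [0.001, 0.0, -1.0]]
force: [0.4, 0.2, -0.4]
grip_width: 0.0646
```

```bash
python3 -m creep '[[[0,0,1,0,0,0,255],[0,0,1,0,0,0,255],[0,0,0,0,0,0,0],[0,0,0,0,0,0,0],[0,0,0,0,0,0,0],[0,0,0,0,0,0,0]]]' 15
python3 -m creep '[[[0,0,-20,0,0,0,0],[0,0,-40,0,0,0,0],[0,0,-50,0,0,0,0],[0,0,-50,0,0,0,0],[0,0,0,0,0,0,0]]]' 15
python3 - <<'E'
from h import *
from scipy.optimize import least_squares
s=arm.get_state(); print(s["ee_pos"])
for n in ("wrist","scene","side"):
    p,d=arm.read_camera(n); cv2.imwrite(f"pics/{n}3.png",p[:,:,::-1]); P=cloud(n,d,s).reshape(-1,3)
    q=P[(np.hypot(P[:,0]-.6,P[:,1]+.172)<.045)&(P[:,2]>.018)&(P[:,2]<.06)]
    if len(q)>40: print(n,len(q),np.percentile(q[:,2],99),least_squares(lambda a:np.hypot(q[:,0]-a[0],q[:,1]-a[1])-a[2],[.6,-.172,.03],loss='soft_l1',f_scale=.002).x.round(4))
E
```

```text
time: 6.55
ee_pos: [0.6, -0.171, 0.0229]
tcp_rot: [[1.0, 0.0, -0.0], [0.0, -1.0, 0.0], [-0.0, -0.0, -1.0]]
force: [-0.4, 0.6, -1.0]
grip_width: 0.0911
time: 7.18
ee_pos: [0.6023, -0.1717, 0.1885]
tcp_rot: [[1.0, 0.0, 0.007], [0.0, -1.0, -0.002], [0.007, 0.002, -1.0]]
force: [0.8, -0.2, -0.3]
grip_width: 0.0916
[ 0.60229481 -0.17172914  0.18848677]
wrist 1737 0.05077442745369642 [ 0.6019 -0.1703  0.0299]
scene 1042 0.052227130863774736 [ 0.6002 -0.1712  0.0303]
side 723 0.050428348976228214 [ 0.5999 -0.1696  0.0305]
```

View pics/scene3.png

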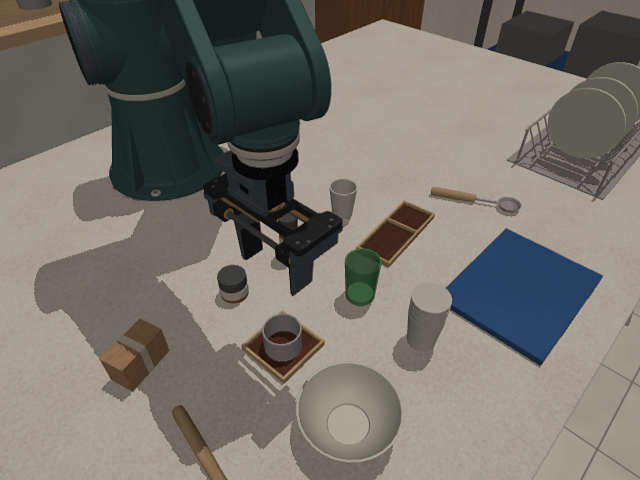

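The ring stands flat in the tray at image (283,338), world (600,-170.5), with its top at about 50 mm against 49 expected. Next is the tall jar.

```bash
python3 -m creep '[[[-30,-32,0,0,0,0,0],[-31,-33,0,0,0,0,0],[-31,-33,0,0,0,0,0],[-31,-33,0,0,0,0,0],[-31,-32,0,0,0,0,0],[0,0,0,0,0,0,0]]]' 20
python3 - <<'E'
from h import *
from scipy.optimize import least_squares
s=arm.get_state(); print(s["ee_pos"],s["tcp_rot"].round(3))
for n in ("wrist","side"):
    p,d=arm.read_camera(n); cv2.imwrite(f"pics/{n}4.png",p[:,:,::-1]); P=cloud(n,d,s).reshape(-1,3)
    q=P[(np.hypot(P[:,0]-.447,P[:,1]+.009)<.035)&(P[:,2]>.018)&(P[:,2]<.09)]
    if len(q)>40: print(n,len(q),least_squares(lambda a:np.hypot(q[:,0]-a[0],q[:,1]-a[1])-a[2],[.447,-.009,.02],loss='soft_l1',f_scale=.002).x.round(4))
E
```

```text
time: 8.07
ee_pos: [0.4434, -0.0066, 0.1818]
tcp_rot: [[1.0, 0.002, -0.003], [0.002, -1.0, 0.0], [-0.003, -0.0, -1.0]]
force: [0.1, 0.1, -0.2]
grip_width: 0.0913
[ 0.44339746 -0.00661331  0.18176301] [[ 1.     0.002 -0.003]
 [ 0.002 -1.     0.   ]
 [-0.003 -0.    -1.   ]]
wrist 689 [ 0.4481 -0.0095  0.019 ]
side 721 [ 0.4467 -0.009   0.0188]
```

View pics/wrist4.png

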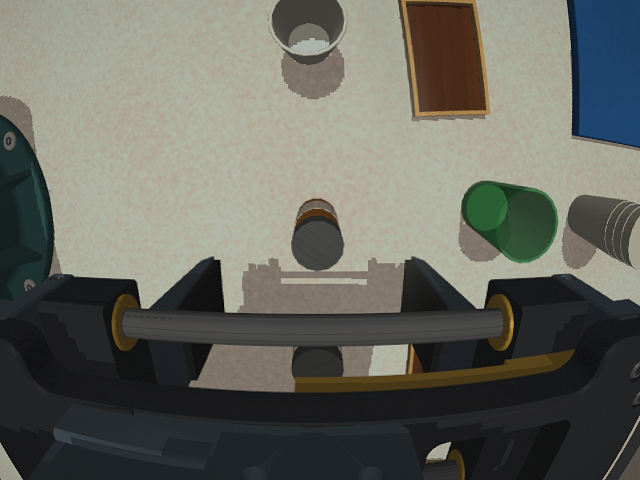

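The jar is centred between the jaws at (318,240). A small correction, then down to TCP 56 mm so the fingers stay above the ring's top later.

```bash
python3 -m creep '[[[3,2,0,0,0,0,0],[0,0,30,0,0,0,0],[0,0,40,0,0,0,0],[0,0,30,0,0,0,0],[0,0,20,0,0,0,0],[0,0,6,0,0,0,0],[0,0,0,0,0,0,0]]]' 20
python3 -m creep '[[[0,0,0,0,0,0,255],[0,0,0,0,0,0,255],[0,0,0,0,0,0,255],[0,0,0,0,0,0,255],[0,0,0,0,0,0,255],[0,0,0,0,0,0,255],[0,0,0,0,0,0,255]]]' 20
```

```text
time: 9.05
ee_pos: [0.4493, -0.0104, 0.0569]
tcp_rot: [[1.0, -0.001, -0.001], [-0.001, -1.0, 0.0], [-0.001, -0.0, -1.0]]
force: [-0.2, 1.3, -0.2]
grip_width: 0.091
time: 9.93
ee_pos: [0.449, -0.01, 0.0569]
tcp_rot: [[1.0, 0.0, -0.0], [0.0, -1.0, -0.0], [-0.0, 0.0, -1.0]]
force: [-1.2, -0.1, 0.9]
grip_width: 0.0376
```

Jar held at 37.6 mm. Next I lift it and move over the ring.

```bash
python3 -m creep '[[[0,0,-20,0,0,0,255],[0,0,-40,0,0,0,255],[0,0,-50,0,0,0,255],[0,0,0,0,0,0,255]]]' 20
python3 -m creep '[[[25,26,0,0,0,0,255],[25,27,0,0,0,0,255],[25,27,0,0,0,0,255],[25,27,0,0,0,0,255],[25,27,0,0,0,0,255],[26,27,0,0,0,0,255],[0,0,0,0,0,0,255],[0,0,0,0,0,0,255]]]' 20
python3 - <<'E'
from h import *
from scipy.optimize import least_squares
s=arm.get_state(); print(s["ee_pos"],s["tcp_rot"].round(3)); e=s["ee_pos"]
for n in ("wrist","scene","side"):
    p,d=arm.read_camera(n); cv2.imwrite(f"pics/{n}5.png",p[:,:,::-1]); P=cloud(n,d,s).reshape(-1,3)
    q=P[(np.hypot(P[:,0]-.6,P[:,1]+.171)<.045)&(P[:,2]>.018)&(P[:,2]<.055)]
    if len(q)>40: print(n,'ring',len(q),least_squares(lambda a:np.hypot(q[:,0]-a[0],q[:,1]-a[1])-a[2],[.6,-.172,.03],loss='soft_l1',f_scale=.002).x.round(4))
    q=P[(np.hypot(P[:,0]-e[0],P[:,1]-e[1])<.035)&(P[:,2]>.08)&(P[:,2]<e[2]-.006)]
    if len(q)>40: print(n,'jar',len(q),'zmin',np.percentile(q[:,2],1).round(3),least_squares(lambda a:np.hypot(q[:,0]-a[0],q[:,1]-a[1])-a[2],[*e[:2],.02],loss='soft_l1',f_scale=.002).x.round(4))
E
```

```text
time: 10.42
ee_pos: [0.451, -0.0101, 0.1699]
tcp_rot: [[1.0, -0.0, 0.006], [-0.0, -1.0, -0.0], [0.006, 0.0, -1.0]]
force: [-0.8, 0.4, -2.0]
grip_width: 0.0377
time: 11.42
ee_pos: [0.5989, -0.1706, 0.1653]
tcp_rot: [[1.0, -0.0, -0.002], [-0.0, -1.0, 0.001], [-0.002, -0.001, -1.0]]
force: [-1.0, 0.5, -1.2]
grip_width: 0.0377
[ 0.59889572 -0.17055448  0.16530838] [[ 1.    -0.    -0.002]
 [-0.    -1.     0.001]
 [-0.002 -0.001 -1.   ]]
wrist ring 1156 [ 0.6018 -0.17    0.0298]
wrist jar 1230 zmin 0.11 [ 0.5998 -0.1701  0.0191]
scene ring 1035 [ 0.6002 -0.1713  0.0303]
scene jar 517 zmin 0.112 [ 0.5972 -0.1688  0.0189]
side ring 724 [ 0.5999 -0.1696  0.0303]
side jar 424 zmin 0.11 [ 0.5983 -0.1689  0.0185]
```

View pics/side5.png

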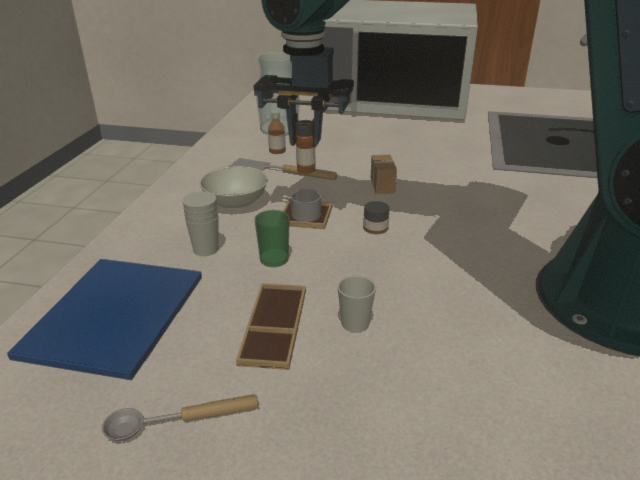

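The jar hangs upright over the ring at (306,150) in the side view, off by about (2,-1) mm in all views. I correct that and lower.

```bash
python3 -m creep '[[[2,1,0,0,0,0,255],[0,0,30,0,0,0,255],[0,0,30,0,0,0,255],[0,0,20,0,0,0,255],[0,0,14,0,0,0,255],[0,0,8,0,0,0,255],[0,0,0,0,0,0,255]]]' 20
```

```text
time: 12.45
ee_pos: [0.6021, -0.172, 0.0649]
tcp_rot: [[1.0, -0.0, -0.0], [-0.0, -1.0, 0.0], [-0.0, -0.0, -1.0]]
force: [-0.2, 0.3, -2.1]
grip_width: 0.0376
```

```bash
python3 -m creep '[[[0,0,3,0,0,0,255],[0,0,0,0,0,0,255]]]' 20
python3 -m creep '[[[0,0,1,0,0,0,255],[0,0,0,0,0,0,255]]]' 20
```

```text
time: 12.7
ee_pos: [0.6022, -0.1721, 0.0623]
tcp_rot: [[1.0, 0.0, 0.001], [0.0, -1.0, -0.0], [0.001, 0.0, -1.0]]
force: [0.4, 0.0, -2.2]
grip_width: 0.0376
time: 12.95
ee_pos: [0.6021, -0.172, 0.061]
tcp_rot: [[1.0, -0.0, 0.0], [-0.0, -1.0, -0.0], [0.0, 0.0, -1.0]]
force: [-0.0, -0.6, -2.2]
grip_width: 0.0369
```

```bash
python3 -m creep '[[[0,0,1,0,0,0,255],[0,0,0,0,0,0,255]]]' 20
```

```text
time: 13.2
ee_pos: [0.6022, -0.1722, 0.0609]
tcp_rot: [[1.0, 0.0, 0.0], [0.0, -1.0, -0.0], [0.0, 0.0, -1.0]]
force: [-5.0, 0.5, 12.7]
grip_width: 0.0375
```

Touchdown, with 12.7 N pushing up. I back off slightly, open, and rise.

```bash
python3 -m creep '[[[0,0,-1,0,0,0,255],[0,0,0,0,0,0,150],[0,0,0,0,0,0,0],[0,0,0,0,0,0,0],[0,0,0,0,0,0,0],[0,0,0,0,0,0,0]]]' 20
python3 -m creep '[[[0,0,-20,0,0,0,0],[0,0,-40,0,0,0,0],[0,0,-50,0,0,0,0],[0,0,-20,0,0,0,0],[0,0,0,0,0,0,0]]]' 20
python3 - <<'E'
from h import *
from scipy.optimize import least_squares
s=arm.get_state(); print(s["ee_pos"],s["tcp_rot"].round(3)); e=s["ee_pos"]
for n in ("wrist","scene","side"):
    p,d=arm.read_camera(n); cv2.imwrite(f"pics/{n}6.png",p[:,:,::-1]); P=cloud(n,d,s).reshape(-1,3)
    R=np.hypot(P[:,0]-.6,P[:,1]+.171)
    q=P[(R<.045)&(P[:,2]>.018)&(P[:,2]<.052)&(R>.024)]
    if len(q)>40: print(n,'ring',len(q),least_squares(lambda a:np.hypot(q[:,0]-a[0],q[:,1]-a[1])-a[2],[.6,-.172,.03],loss='soft_l1',f_scale=.002).x.round(4))
    for lo,hi in ((.056,.08),(.08,.1)):
        q=P[(R<.035)&(P[:,2]>lo)&(P[:,2]<hi)]
        if len(q)>40: print(n,'jar',lo,len(q),least_squares(lambda a:np.hypot(q[:,0]-a[0],q[:,1]-a[1])-a[2],[.6,-.171,.02],loss='soft_l1',f_scale=.002).x.round(4))
    q=P[(R<.02)&(P[:,2]>.09)&(P[:,2]<.12)]; print('top',np.percentile(q[:,2],99) if len(q) else None)
E
```

```text
time: 13.95
ee_pos: [0.6021, -0.172, 0.0609]
tcp_rot: [[1.0, -0.0, 0.0], [-0.0, -1.0, -0.0], [0.0, 0.0, -1.0]]
force: [-0.3, -0.1, 0.4]
grip_width: 0.0747
time: 14.58
ee_pos: [0.6028, -0.1722, 0.1929]
tcp_rot: [[1.0, 0.0, 0.003], [0.0, -1.0, -0.001], [0.003, 0.001, -1.0]]
force: [-0.3, 0.3, -0.5]
grip_width: 0.091
[ 0.60275904 -0.17222464  0.19293262] [[ 1.     0.     0.003]
 [ 0.    -1.    -0.001]
 [ 0.003  0.001 -1.   ]]
wrist ring 984 [ 0.6019 -0.1701  0.0299]
wrist jar 0.056 273 [ 0.6029 -0.172   0.019 ]
wrist jar 0.08 186 [ 0.6029 -0.1714  0.0186]
top 0.10593579717263427
scene ring 701 [ 0.6004 -0.1714  0.0301]
scene jar 0.056 231 [ 0.6001 -0.1706  0.0187]
scene jar 0.08 189 [ 0.5999 -0.1705  0.0187]
top 0.10748819218710888
side ring 497 [ 0.5999 -0.1693  0.0302]
side jar 0.056 199 [ 0.6011 -0.1703  0.0177]
side jar 0.08 150 [ 0.6012 -0.1711  0.0182]
top 0.10588685982940318
```

View pics/scene6.png

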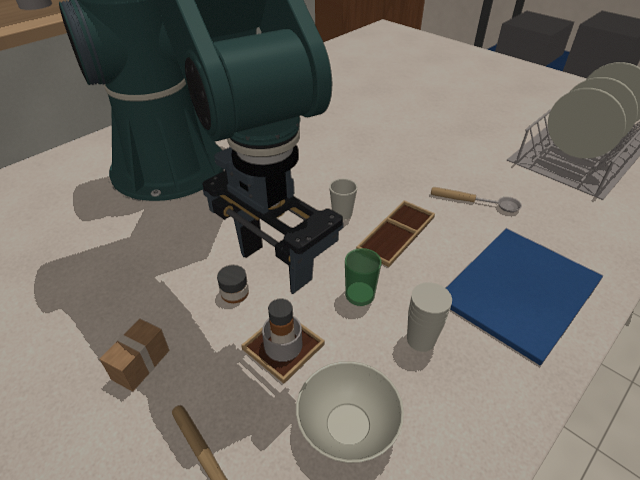

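The jar stands upright inside the ring at (281,325), centred within about 2 mm, with its top at about 105 mm against 104 expected. Next is the carton.

```bash
python3 -m creep '[[[-29,36,0,0,0,0,0],[-29,36,0,0,0,0,0],[-29,36,0,0,0,0,0],[-29,36,0,0,0,0,0],[-29,37,0,0,0,0,0],[0,0,0,0,0,-0.14,0],[0,0,0,0,0,-0.143,0],[0,0,0,0,0,0,0]]]' 20
python3 - <<'E'
from h import *
s=arm.get_state(); print(s["ee_pos"],s["tcp_rot"].round(3)); e=s["ee_pos"]
for n in ("wrist",):
    p,d=arm.read_camera(n); cv2.imwrite(f"pics/{n}7.png",p[:,:,::-1]); P=cloud(n,d,s).reshape(-1,3)
    q=P[(np.hypot(P[:,0]-.458,P[:,1]+.353)<.06)&(P[:,2]>.056)&(P[:,2]<.066)][:,:2].astype(np.float32)*1000
    print(cv2.minAreaRect(q),len(q),q.min(0),q.max(0))
E
```

```text
time: 15.72
ee_pos: [0.4564, -0.3527, 0.1896]
tcp_rot: [[0.961, 0.278, -0.002], [0.278, -0.961, 0.001], [-0.001, -0.002, -1.0]]
force: [-0.1, 0.9, 1.3]
grip_width: 0.0913
[ 0.4564024  -0.35267797  0.18959757] [[ 0.961  0.278 -0.002]
 [ 0.278 -0.961  0.001]
 [-0.001 -0.002 -1.   ]]
((460.1905822753906, -354.7723083496094), (45.54608154296875, 85.23046875), 16.554853439331055) 5349 [ 426.9384  -401.46835] [ 493.7062  -307.80768]
```

View pics/wrist7.png

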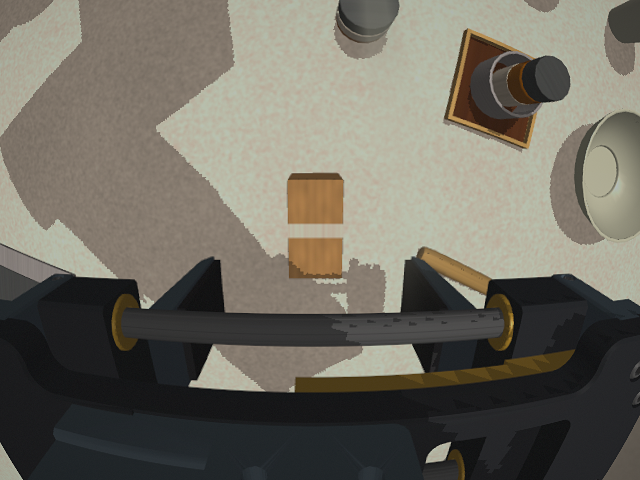

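The carton is square to the jaws at (316,225), and the rolling pin is clear of them. I descend and grip.

```bash
python3 -m creep '[[[2,2,30,0,0,0,0],[0,0,45,0,0,0,0],[0,0,45,0,0,0,0],[0,0,30,0,0,0,0],[0,0,18,0,0,0,0],[0,0,0,0,0,0,0],[0,0,0,0,0,0,255],[0,0,0,0,0,0,255],[0,0,0,0,0,0,255],[0,0,0,0,0,0,255],[0,0,0,0,0,0,255],[0,0,0,0,0,0,255]]]' 20
python3 -m creep '[[[0,0,0,0,0,0,255],[0,0,-20,0,0,0,255],[0,0,-50,0,0,0,255],[0,0,-50,0,0,0,255],[0,0,-50,0,0,0,255],[0,0,0,0,0,0.175,255],[0,0,0,0,0,0,255]]]' 20
```

```text
time: 17.27
ee_pos: [0.4596, -0.3544, 0.0231]
tcp_rot: [[0.96, 0.279, 0.0], [0.279, -0.96, -0.0], [0.0, 0.0, -1.0]]
force: [-1.1, -0.4, 5.4]
grip_width: 0.0459
time: 18.15
ee_pos: [0.4595, -0.3544, 0.1942]
tcp_rot: [[0.994, 0.109, 0.001], [0.109, -0.994, -0.001], [0.001, 0.001, -1.0]]
force: [-0.3, -0.1, -1.3]
grip_width: 0.0462
```

The carton is held at 46 mm and the yaw is now 6.2°. Next I carry it over the long compartment at (569.5,153).

```bash
python3 -m creep '[[[18,-54,0,0,0,0,255],[18,-55,0,0,0,0,255],[18,-55,0,0,0,0,255],[18,-55,0,0,0,0,255],[18,-55,0,0,0,0,255],[18,-55,0,0,0,0,255],[19,-55,0,0,0,0,255],[19,-54,0,0,0,0,255],[19,-54,0,0,0,0,255],[0,0,0,0,0,0,255],[0,0,0,0,0,0,255]]]' 20
python3 - <<'E'
from h import *
s=arm.get_state(); print(s["ee_pos"],s["tcp_rot"].round(3)); e=s["ee_pos"]
for n in ("wrist","scene","side"):
    p,d=arm.read_camera(n); cv2.imwrite(f"pics/{n}8.png",p[:,:,::-1]); P=cloud(n,d,s).reshape(-1,3)
    hsv=cv2.cvtColor(p,cv2.COLOR_RGB2HSV).reshape(-1,3)
    w=(hsv[:,0]<24)&(hsv[:,1]>80)
    t=P[w&(P[:,2]>.0095)&(P[:,2]<.016)&(np.hypot(P[:,0]-.565,P[:,1]-.19)<.13)][:,:2].astype(np.float32)*1000
    if len(t)>30: print(n,'tray',cv2.minAreaRect(t),len(t))
    c=P[(hsv[:,0]<24)&(P[:,2]>e[2]-.02)&(P[:,2]<e[2]+.05)&(np.hypot(P[:,0]-e[0],P[:,1]-e[1])<.06)]
    t=c[c[:,2]>e[2]+.034]; print(n,'carton top',len(t),(t[:,:2].min(0),t[:,:2].max(0)) if len(t) else '', 'zmin',np.percentile(c[:,2],1) if len(c) else '')
    t=c[:,:2].astype(np.float32)*1000
    if len(t)>30: print(n,'carton all',cv2.minAreaRect(t),len(t))
E
```

```text
time: 19.52
ee_pos: [0.5698, 0.1524, 0.1923]
tcp_rot: [[0.994, 0.111, -0.001], [0.111, -0.994, -0.0], [-0.002, 0.0, -1.0]]
force: [0.1, -0.2, -0.4]
grip_width: 0.0459
[0.56981947 0.15237433 0.19234003] [[ 0.994  0.111 -0.001]
 [ 0.111 -0.994 -0.   ]
 [-0.002  0.    -1.   ]]
wrist tray ((563.2955932617188, 227.11550903320312), (77.90660858154297, 115.5719223022461), 6.109016418457031) 1684
wrist carton top 14489 (array([0.535563  , 0.12234866]), array([0.60284863, 0.19740798])) zmin 0.17942109687013114
wrist carton all ((570.1312255859375, 159.91943359375), (67.74113464355469, 71.22306823730469), 5.980612754821777) 16745
scene tray ((565.4629516601562, 188.7569580078125), (79.1098403930664, 193.19801330566406), 6.079054832458496) 465
scene carton top 648 (array([0.54197404, 0.10679661]), array([0.60290288, 0.1930424 ])) zmin 0.1734520835360075
scene carton all ((571.494384765625, 152.05502319335938), (93.41604614257812, 61.75893783569336), 88.07644653320312) 1549
side tray ((565.670654296875, 190.68331909179688), (78.45243835449219, 194.43995666503906), 6.28709077835083) 827
side carton top 922 (array([0.53252751, 0.10905373]), array([0.59977987, 0.19865263])) zmin 0.17323266688699313
side carton all ((566.73828125, 153.8999786376953), (68.07958221435547, 89.87831115722656), 1.195433497428894) 2196
```

View pics/side8.png

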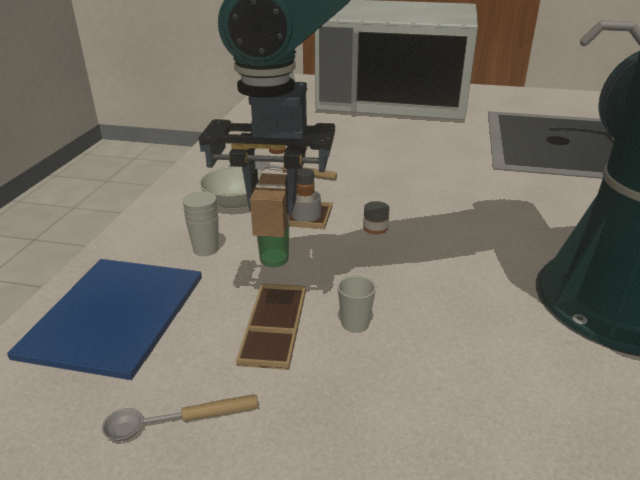

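View pics/wrist8.png

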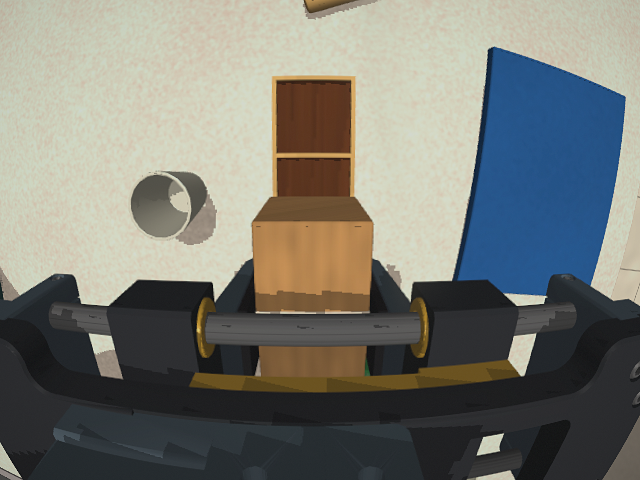

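The carton hangs square over the long compartment, parallel to the tray in the wrist view with the divider at row 155. I lower it.

```bash
python3 -m creep '[[[0,0,40,0,0,0,255],[0,0,45,0,0,0,255],[0,0,35,0,0,0,255],[0,0,25,0,0,0,255],[0,0,15,0,0,0,255],[0,0,2,0,0,0,255],[0,0,0,0,0,0,255]]]' 20
python3 -m creep '[[[0,0,2,0,0,0,255],[0,0,0,0,0,0,255]]]' 20
```

```text
time: 20.55
ee_pos: [0.5711, 0.1525, 0.0317]
tcp_rot: [[0.994, 0.108, 0.001], [0.108, -0.994, 0.0], [0.001, -0.0, -1.0]]
force: [0.1, 0.3, -0.4]
grip_width: 0.0459
time: 20.8
ee_pos: [0.5708, 0.1526, 0.0294]
tcp_rot: [[0.994, 0.108, 0.001], [0.108, -0.994, 0.0], [0.001, -0.0, -1.0]]
force: [-0.1, -0.2, -1.7]
grip_width: 0.0462
```

```bash
python3 -m creep '[[[0,0,1.5,0,0,0,255],[0,0,0,0,0,0,255]]]' 20
python3 -m creep '[[[0,0,1,0,0,0,255],[0,0,0,0,0,0,255]]]' 20
```

```text
time: 21.05
ee_pos: [0.5704, 0.1525, 0.0274]
tcp_rot: [[0.994, 0.108, -0.0], [0.108, -0.994, -0.0], [-0.0, 0.0, -1.0]]
force: [0.6, -0.1, -1.2]
grip_width: 0.0463
time: 21.3
ee_pos: [0.5706, 0.1526, 0.0271]
tcp_rot: [[0.994, 0.108, -0.0], [0.108, -0.994, -0.0], [-0.0, 0.0, -1.0]]
force: [-5.5, -0.8, 12.3]
grip_width: 0.0458
```

Touchdown. I release, rise, and move over the cup.

```bash
python3 -m creep '[[[0,0,-1,0,0,0,255],[0,0,0,0,0,0,0],[0,0,0,0,0,0,0],[0,0,0,0,0,0,0],[0,0,0,0,0,0,0],[0,0,-20,0,0,0,0],[0,0,-50,0,0,0,0],[0,0,-50,0,0,0,0],[0,0,-40,0,0,0,0]]]' 20
python3 -m creep '[[[-43,-7,0,0,0,0,0],[-43,-7,0,0,0,0,0],[-43,-7,0,0,0,0,0],[0,0,0,0,0,0,0],[0,0,0,0,0,0,0]]]' 20
python3 - <<'E'
from h import *
from scipy.optimize import least_squares
s=arm.get_state(); print(s["ee_pos"],s["tcp_rot"].round(3))
for n in ("wrist","side"):
    p,d=arm.read_camera(n); cv2.imwrite(f"pics/{n}9.png",p[:,:,::-1]); P=cloud(n,d,s).reshape(-1,3)
    R=np.hypot(P[:,0]-.44,P[:,1]-.159)
    q=P[(R<.045)&(P[:,2]>.066)&(P[:,2]<.08)]
    if len(q)>40: print(n,'cup',len(q),np.percentile(q[:,2],99).round(3),least_squares(lambda a:np.hypot(q[:,0]-a[0],q[:,1]-a[1])-a[2],[.44,.159,.03],loss='soft_l1',f_scale=.002).x.round(4))
    t=P[(P[:,2]>.058)&(P[:,2]<.072)&(np.hypot(P[:,0]-.57,P[:,1]-.153)<.058)][:,:2].astype(np.float32)*1000
    if len(t)>30: print(n,'carton top',cv2.minAreaRect(t),len(t))
E
```

```text
time: 22.42
ee_pos: [0.5709, 0.1526, 0.191]
tcp_rot: [[0.994, 0.108, 0.002], [0.108, -0.994, 0.001], [0.002, -0.0, -1.0]]
force: [-0.3, 0.7, 0.5]
grip_width: 0.0914
time: 23.05
ee_pos: [0.4407, 0.1597, 0.1886]
tcp_rot: [[0.994, 0.108, 0.002], [0.108, -0.994, 0.001], [0.002, -0.0, -1.0]]
force: [0.8, -0.2, 0.4]
grip_width: 0.0915
[0.44072642 0.15971712 0.18862092] [[ 0.994  0.108  0.002]
 [ 0.108 -0.994  0.001]
 [ 0.002 -0.    -1.   ]]
wrist cup 1233 0.077 [0.4405 0.1594 0.0276]
wrist carton top ((571.5579833984375, 152.28729248046875), (47.66828155517578, 86.71072387695312), 6.006038665771484) 4012
side cup 453 0.077 [0.4388 0.1606 0.0278]
side carton top ((570.0827026367188, 153.48675537109375), (46.82058334350586, 89.76290130615234), 6.252086639404297) 1006
```

View pics/wrist9.png

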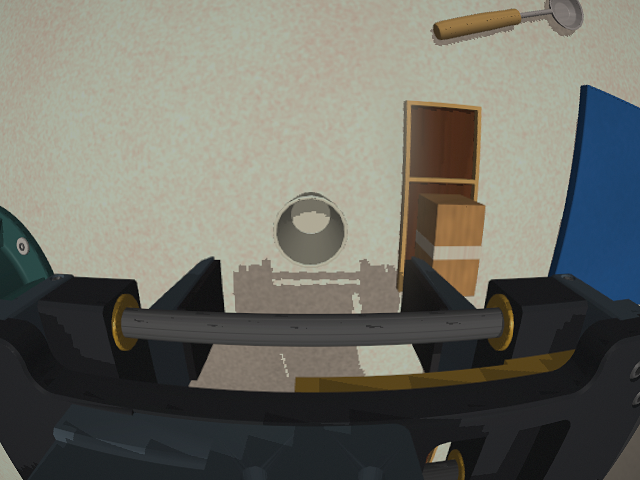

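View pics/side9.png

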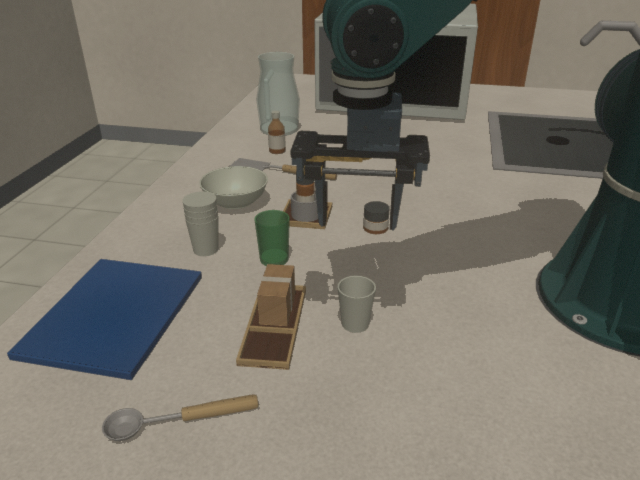

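The carton sits in the long compartment at world (570.5,153), within 1–2 mm of target. The cup is centred between the jaws at (311,228). I descend and grip lightly.

```bash
python3 -m creep '[[[0,0,30,0,0,0,0],[0,0,45,0,0,0,0],[0,0,45,0,0,0,0],[0,0,25,0,0,0,0],[0,0,13,0,0,0,0],[0,0,0,0,0,0,0],[0,0,0,0,0,0,255],[0,0,0,0,0,0,255],[0,0,0,0,0,0,255],[0,0,0,0,0,0,255],[0,0,0,0,0,0,255]]]' 10
python3 -m creep '[[[0,0,0,0,0,0,255],[0,0,-15,0,0,0,255],[0,0,-35,0,0,0,255],[0,0,-40,0,0,0,255],[0,0,-40,0,0,0,255],[0,0,0,0,0,0,255]]]' 10
```

```text
time: 24.52
ee_pos: [0.4401, 0.1596, 0.0297]
tcp_rot: [[0.994, 0.108, 0.0], [0.108, -0.994, 0.0], [0.0, -0.0, -1.0]]
force: [-1.9, -0.6, 6.9]
grip_width: 0.0577
time: 25.28
ee_pos: [0.4417, 0.1601, 0.1629]
tcp_rot: [[0.994, 0.108, 0.006], [0.108, -0.994, 0.002], [0.006, -0.001, -1.0]]
force: [0.4, 0.1, -0.2]
grip_width: 0.0578
```

The cup is held at 57.8 mm, which is the cup's width where the upper pad edge meets the taper. I carry it gently to the short compartment at (559,247).

```bash
python3 -m creep '[[[15,-9,0,0,0,0,255],[22,-13,0,0,0,0,255],[25,-14,0,0,0,0,255],[25,-15,0,0,0,0,255],[22,-13,0,0,0,0,255],[18,-10,0,0,0,0,255],[0,0,0,0,0,0,255],[0,0,0,0,0,0,255]]]' 10
python3 - <<'E'
from h import *
from scipy.optimize import least_squares
s=arm.get_state(); e=s["ee_pos"]; print(e,s["tcp_rot"].round(3))
for n in ("wrist","scene","side"):
    p,d=arm.read_camera(n); cv2.imwrite(f"pics/{n}10.png",p[:,:,::-1]); P=cloud(n,d,s).reshape(-1,3)
    R=np.hypot(P[:,0]-e[0],P[:,1]-e[1])
    for lo,hi in ((-.026,-.012),(-.012,-.003),(.036,.046)):
        q=P[(R<.034)&(P[:,2]>e[2]+lo)&(P[:,2]<e[2]+hi)]
        if len(q)>40: print(n,'cup',lo,len(q),least_squares(lambda a:np.hypot(q[:,0]-a[0],q[:,1]-a[1])-a[2],[*e[:2],.03],loss='soft_l1',f_scale=.002).x.round(4))
E
```

```text
time: 26.28
ee_pos: [0.5575, 0.2466, 0.1583]
tcp_rot: [[0.994, 0.108, -0.002], [0.108, -0.994, -0.001], [-0.002, 0.001, -1.0]]
force: [-0.9, 0.1, -0.4]
grip_width: 0.0577
[0.55749021 0.24655899 0.15827033] [[ 0.994  0.108 -0.002]
 [ 0.108 -0.994 -0.001]
 [-0.002  0.001 -1.   ]]
wrist cup -0.026 2598 [0.5577 0.2491 0.0198]
wrist cup -0.012 690 [0.5579 0.2477 0.0222]
wrist cup 0.036 3646 [0.5585 0.2475 0.0276]
scene cup -0.026 128 [0.5553 0.2471 0.0228]
scene cup -0.012 79 [0.5554 0.2472 0.0243]
scene cup 0.036 265 [0.5568 0.2453 0.0279]
side cup -0.026 241 [0.5565 0.246  0.0227]
side cup -0.012 167 [0.5566 0.246  0.024 ]
side cup 0.036 591 [0.5571 0.2476 0.0277]
```

View pics/side10.png

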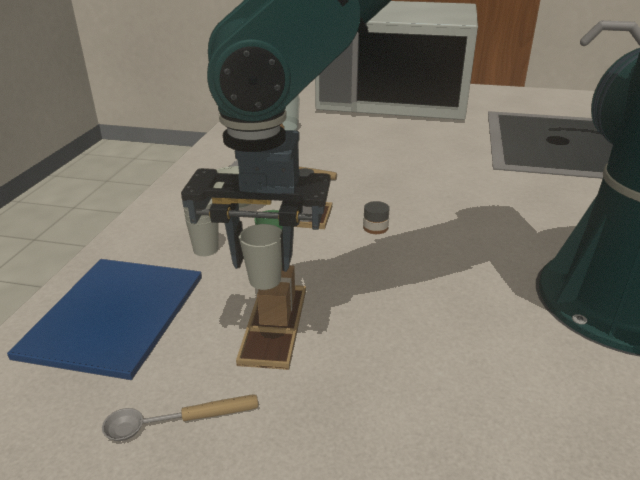

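View pics/scene10.png

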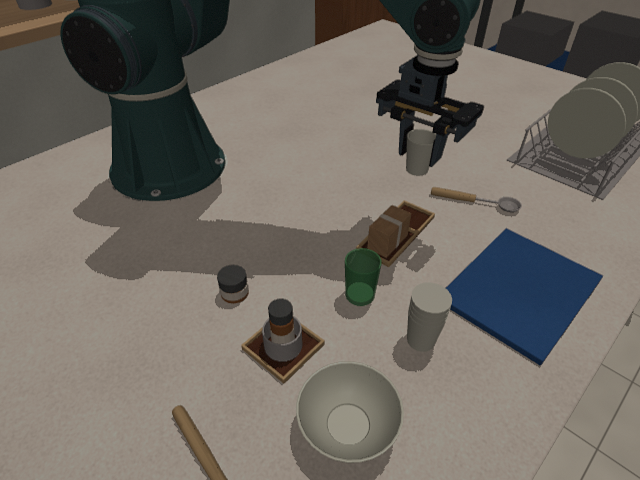

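The cup hangs upright at (264,257) in the side view, within 2 mm of target. I lower it.

```bash
python3 -m creep '[[[2,0,35,0,0,0,255],[0,0,35,0,0,0,255],[0,0,25,0,0,0,255],[0,0,15,0,0,0,255],[0,0,8,0,0,0,255],[0,0,3,0,0,0,255],[0,0,0,0,0,0,255]]]' 10
python3 -m creep '[[[0,0,1.5,0,0,0,255],[0,0,0,0,0,0,255]]]' 10
```

```text
time: 27.3
ee_pos: [0.5606, 0.2471, 0.039]
tcp_rot: [[0.994, 0.108, 0.001], [0.108, -0.994, 0.0], [0.001, -0.0, -1.0]]
force: [-0.1, 0.2, -0.7]
grip_width: 0.0579
time: 27.55
ee_pos: [0.5604, 0.2471, 0.0372]
tcp_rot: [[0.994, 0.108, 0.0], [0.108, -0.994, 0.0], [0.0, -0.0, -1.0]]
force: [-0.5, 0.2, 0.2]
grip_width: 0.0578
```

```bash
python3 -m creep '[[[0,0,1.5,0,0,0,255],[0,0,0,0,0,0,255]]]' 10
python3 -m creep '[[[0,0,1.5,0,0,0,255],[0,0,0,0,0,0,255]]]' 10
```

```text
time: 27.8
ee_pos: [0.5602, 0.247, 0.0354]
tcp_rot: [[0.994, 0.108, -0.0], [0.108, -0.994, -0.0], [-0.0, 0.0, -1.0]]
force: [-0.9, -0.1, -1.0]
grip_width: 0.0579
time: 28.05
ee_pos: [0.5603, 0.247, 0.0339]
tcp_rot: [[0.994, 0.108, 0.0], [0.108, -0.994, 0.0], [0.0, -0.0, -1.0]]
force: [0.0, 0.1, 0.9]
grip_width: 0.0583
```

The height is what floor contact should give (33.7 mm expected). I release, rise and check everything.

```bash
python3 -m creep '[[[0,0,0,0,0,0,255],[0,0,0,0,0,0,120],[0,0,0,0,0,0,0],[0,0,0,0,0,0,0],[0,0,0,0,0,0,0],[0,0,0,0,0,0,0]]]' 10
python3 -m creep '[[[0,0,-20,0,0,0,0],[0,0,-40,0,0,0,0],[0,0,-50,0,0,0,0],[0,0,-50,0,0,0,0],[-40,40,0,0,0,0,0],[-40,40,0,0,0,0,0],[0,0,0,0,0,0,0],[0,0,0,0,0,0,0]]]' 10
python3 - <<'E'
from h import *
from scipy.optimize import least_squares
s=arm.get_state(); e=s["ee_pos"]; print(e,s["time"])
def fit(q,c): return least_squares(lambda a:np.hypot(q[:,0]-a[0],q[:,1]-a[1])-a[2],[*c,.03],loss='soft_l1',f_scale=.002).x.round(4)
O={'cup rim':((.559,.247),.072,.084,.04),'cup low':((.559,.247),.02,.04,.04),'ring':((.6,-.171),.018,.052,.045),'jar':((.6,-.171),.056,.1,.03),'tumbler':((.62,.005),.083,.092,.045),'short':((.447,-.151),.01,.045,.045)}
for n in ("wrist","scene","side"):
    p,d=arm.read_camera(n); cv2.imwrite(f"pics/{n}11.png",p[:,:,::-1]); P=cloud(n,d,s).reshape(-1,3)
    for k,(c,lo,hi,r) in O.items():
        R=np.hypot(P[:,0]-c[0],P[:,1]-c[1]); q=P[(R<r)&(P[:,2]>lo)&(P[:,2]<hi)&((k!='ring')|(R>.024))]
        if len(q)>60: print(n,k,len(q),fit(q,c),'ztop',np.percentile(P[(R<r)&(P[:,2]<.13)][:,2],99).round(3))
    t=P[(P[:,2]>.058)&(P[:,2]<.072)&(np.hypot(P[:,0]-.57,P[:,1]-.153)<.055)][:,:2].astype(np.float32)*1000
    if len(t)>60: print(n,'carton',cv2.minAreaRect(t))
E
```

```text
time: 28.8
ee_pos: [0.5603, 0.247, 0.034]
tcp_rot: [[0.994, 0.108, 0.0], [0.108, -0.994, -0.0], [0.0, 0.0, -1.0]]
force: [-0.4, -0.9, 0.5]
grip_width: 0.0907
time: 29.8
ee_pos: [0.4902, 0.1591, 0.1952]
tcp_rot: [[0.994, 0.107, 0.002], [0.107, -0.994, 0.001], [0.002, -0.0, -1.0]]
force: [1.0, -0.0, 0.1]
grip_width: 0.0911
[0.49016036 0.15910331 0.19524548] 29.8
wrist cup rim 1139 [0.5599 0.2461 0.0277] ztop 0.08
wrist cup low 563 [0.5598 0.246  0.0222] ztop 0.08
wrist carton ((571.580810546875, 152.53564453125), (46.59917068481445, 86.39199829101562), 5.748240947723389)
scene cup rim 242 [0.5587 0.246  0.0279] ztop 0.082
scene cup low 79 [0.5577 0.2474 0.0246] ztop 0.082
scene ring 705 [ 0.6003 -0.1713  0.0302] ztop 0.107
scene jar 415 [ 0.6    -0.1705  0.0187] ztop 0.107
scene tumbler 339 [0.6199 0.0043 0.03  ] ztop 0.092
scene short 380 [ 0.4468 -0.1513  0.0259] ztop 0.054
scene carton ((569.924560546875, 152.4844970703125), (47.567100524902344, 88.83674621582031), 7.152247428894043)
side cup rim 435 [0.5586 0.2478 0.0279] ztop 0.08
side cup low 299 [0.5591 0.2468 0.0242] ztop 0.08
side ring 436 [ 0.5997 -0.1697  0.0303] ztop 0.105
side jar 353 [ 0.6014 -0.1708  0.0182] ztop 0.106
side tumbler 287 [0.6197 0.0063 0.03  ] ztop 0.091
side short 391 [ 0.4482 -0.1522  0.0257] ztop 0.052
side carton ((570.2258911132812, 153.00856018066406), (46.9654426574707, 88.84202575683594), 5.978315830230713)
```

View pics/side11.png

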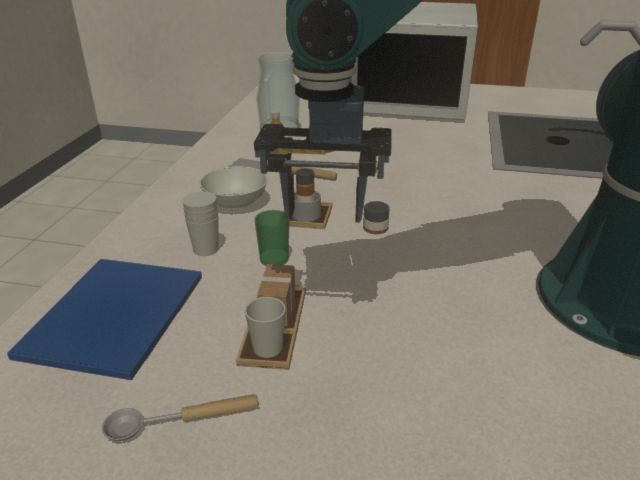

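View pics/scene11.png

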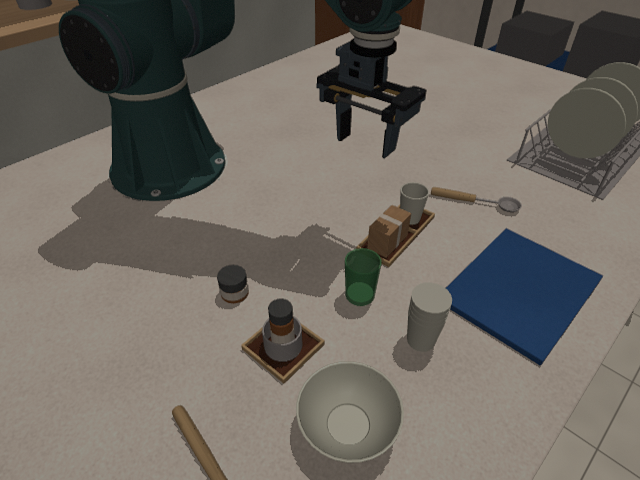

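Everything is in place: the cup at (266,327) and carton at (275,293) in the side view, and the jar in the ring at (281,325) in the scene view. The tumbler and short jar have not moved, and the gripper is clear. I hand the job in.

```bash
python3 -c "
from station import arm
print(arm.sign_off())"
```

```text
the job is handed in; nothing more can be done
None
```

Both baking kits are made up and I handed the job in at about 30 s of the 102 s allowed; sign-off gives no verdict, so these are my own last checks.

- **First kit:** The ring went into the square tray first. It stands flat about 1–2 mm from the tray centre. The jar then went inside it and stands upright about 1–2 mm from the ring's axis.
- **Second kit:** The carton is in the long compartment and the cup in the short one. Both are upright, parallel with or centred in their compartments, and within about 1–2 mm of the targets.
- **Heights:** Tops read about 1–3 mm above what was expected for parts standing on the tray floors. The first picture gave similar high readings for objects standing on the counter, so I put this down to calibration.
- **Not wanted:** The tumbler and short jar read within about 1 mm of where they started.
- **Forces:** The highest force reading was about 13 N, as the jar and the carton touched down.

No check failed. The cameras disagreed with each other by 1–3 mm, in line with the stated calibration.

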